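# Draw a heat sink from the stack magazine and clamp it in the assembly jig

## Task

Pull the bottom heat sink, whose tongue sticks out of the mouth, out of the stack magazine, leaving the other three to drop square inside the magazine. Lay it gently in the assembly jig, fins up with its tongue sticking out over the jig's open end, push it fully home against the back stop, then turn the clamp knob clockwise as far as it goes so that the jaw locks it against the side fence. Leave the tools and parts lying on the bench where they are.

Things in the scene. Friction and masses are not known exactly. Their poses are not given: they have to be found in the camera images.
- magazine: Stack magazine bolted to the bench: aluminium, dark steel foot, 100 x 80 mm, 150 mm high, four corner posts, open top. Origin on the bench under the middle of the stacked bodies; z up; x to the closed rear: the mouth and all tongues look to -x. Heat sinks lie flat on its shelf (top at z = 40 mm), 2 mm of play all round. The bottom one leaves towards -x, 115 mm until clear; pulling takes 3 to 10 N.
- slot (a point): Middle of the shelf's front edge, at shelf-top height, axes as the magazine's. The slot above it is 22 mm high; higher up, lips on the front posts (|y| 22 to 36 mm) hold the other heat sinks back. From here a rail 14 mm wide and 7 mm deep runs on 33 mm to -x under the tongue; on both sides of it is free space for fingertips, 34 mm down to the foot plate.
- sink_1: Bottom heat sink, bare aluminium, 0.12 kg: finned body 80 x 60 x 18 mm (5 mm base, fins up) and, at one 60 mm end, a flat tongue 26 mm wide, 5 mm thick, 30 mm long, level with the underside. Origin: middle of the body's underside, z up; tongue at x from -40 to -70 mm. In the stack it lies on the shelf, parallel to the magazine's axes.
- tongue (a point): Middle of the outer end of the bottom heat sink's tongue (x = -70 mm, 2.5 mm above its underside), axes as the heat sink's. The next tongue is right above with 13 mm of air between, then the stack: straight down one would take several tongues. With the tool tilted 40 to 45 degrees, its body leaning to -x, the outer 10 mm of this tongue alone can be pinched by its sides (along y).
- sink_2: Heat sink number 2 from the bottom of the stack, same shape and frame as the bottom one. Its underside starts 58 mm above the bench and must come to rest 18 mm lower, square in the magazine.
- sink_3: Heat sink number 3 from the bottom of the stack, same shape and frame as the bottom one. Its underside starts 76 mm above the bench and must come to rest 18 mm lower, square in the magazine.
- sink_4: Heat sink number 4 from the bottom of the stack, same shape and frame as the bottom one. Its underside starts 94 mm above the bench and must come to rest 18 mm lower, square in the magazine.
- nest (a point): Assembly jig bolted to the bench: steel plate on legs, top 40 mm above the bench. Point on the plate's top where the middle of the heat sink's underside must end; x to the back stop, y to the clamp, z up. Stop face at x = 40 mm, 12 mm high; side fence face at y = -30 mm, 10 mm high. The plate ends at x = -42 mm, the open end, where the tongue sticks out free, 40 mm of air below.
- jaw_face (a point): Middle of the lower edge of the clamp jaw's rubber pad (40 mm long, 10 mm high); axes as the jig's. Open it is at y = 38 mm from the nest point, leaving 6 to 8 mm of side play for the 60 mm wide body; it closes towards the fence (-y) by 7.3 mm per radian of the knob, and is sprung.
- knob (a joint): Angle of the clamp knob, rad: 0 = open, 1.5 = its stop, fully clamped; grows clockwise seen from above. It drives the jaw; the pad first pushes the heat sink over to the fence, is home on it near 1.1 rad and presses with about 6 N at the stop. 0.1 to 0.16 Nm turns it; it stays where it is left.
- knob_grip (a point): On the knob's vertical axis, 89 mm above the bench, in the middle of its upright black grip bar: 42 mm long (along this frame's x, which turns with it), 13 mm thick (y), from 73 to 102 mm above the bench, over a 38 mm disc on a grey housing 52 x 46 mm. It stands 89 mm from the nest point, to the jig's +y.
- board: Bystander: circuit board, 100 x 80 mm, 17 mm high, lying loose. Origin at its underside.
- screwdriver: Bystander: black-handled screwdriver, 200 mm long, 26 mm high. Origin underneath its middle, x along it to the tip.
- reel: Bystander: reel, 60 mm across, 44 mm high, standing. Origin at its underside.
- jar: Bystander: small amber glass jar, 48 mm across, 58 mm high. Origin at its underside.
- meter: Bystander: multimeter lying on its back, 86 x 178 mm, 45 mm high. Origin at its underside.
- tape: Bystander: roll of black tape lying flat, 72 mm across, 19 mm high. Origin at its underside.
- tray: Bystander: small grey tray with screws, 85 x 60 mm, 22 mm high. Origin at its underside.
Things that resemble listed ones, but are neither listed nor needed, are in the scene too. What is shaped like the magazine but pink or turquoise is not meant.

How it is judged:
On the way, in this order (a step that is already met when the one before it is completed fails the run):
1. the bottom heat sink is drawn out clear of the magazine's mouth, the other three still inside (x of sink_1 in the frame of magazine below -0.115 m and x of sink_2 in the frame of magazine between -0.012 and 0.012 m and y of sink_2 in the frame of magazine between -0.012 and 0.012 m and x of sink_3 in the frame of magazine between -0.012 and 0.012 m and y of sink_3 in the frame of magazine between -0.012 and 0.012 m and x of sink_4 in the frame of magazine between -0.012 and 0.012 m and y of sink_4 in the frame of magazine between -0.012 and 0.012 m), for 0.1 s.
2. it lies flat in the jig, home against the back stop, between fence and jaw (x of sink_1 in the frame of nest between -0.003 and 0.003 m and z of sink_1 in the frame of nest between -0.003 and 0.003 m and angle between sink_1's own z axis and vertical below 0.06 rad and angle between the x axis of sink_1 and the x axis of nest, either way round below 0.07 rad and y of sink_1 in the frame of nest between -0.003 and 0.01 m), for 0.2 s.
3. the clamp knob is turned to its stop (value of joint knob above 1.35 rad), for 0.2 s.
At the end, for the whole second after the job is handed in: The heat sink lies flat in the jig, fins up, within 3 mm of back stop, side fence and plate, tilt under 0.06 rad, turned under 0.07 rad; knob beyond 1.35 rad; the other three each dropped one place (to 5 mm), square in the magazine (6 mm, 0.06 rad); all at rest (x of sink_1 in the frame of nest between -0.003 and 0.003 m and z of sink_1 in the frame of nest between -0.003 and 0.003 m and angle between each of sink_1, sink_2, sink_3, sink_4's own z axis and vertical below 0.06 rad and angle between the x axis of sink_1 and the x axis of nest, either way round below 0.07 rad and x of sink_2 in the frame of magazine between -0.006 and 0.006 m and y of sink_2 in the frame of magazine between -0.006 and 0.006 m and z of sink_2 in the frame of magazine below 0.045 m and x of sink_3 in the frame of magazine between -0.006 and 0.006 m and y of sink_3 in the frame of magazine between -0.006 and 0.006 m and z of sink_3 in the frame of magazine below 0.063 m and x of sink_4 in the frame of magazine between -0.006 and 0.006 m and y of sink_4 in the frame of magazine between -0.006 and 0.006 m and z of sink_4 in the frame of magazine below 0.081 m and y of sink_1 in the frame of nest between -0.003 and 0.003 m and value of joint knob above 1.35 rad and linear speed of each of sink_1, sink_2 below 0.02 m/s); the robot touches nothing.
It fails at once if another heat sink comes out of the magazine (x of any of sink_2, sink_3, sink_4 in the frame of magazine below -0.03 m or z of any of sink_2, sink_3, sink_4 in the frame of magazine above 0.12 m).
It fails at once if the heat sink is dropped or driven hard into the jig (over 60 N) (contact force between sink_1 and jig above 60 N).
It fails at once if a bystander is pushed more than 30 mm from its place (distance of any of board, screwdriver, reel, jar, meter, tape, tray from where it was at the start of the episode above 0.03 m).
It also fails if it takes over 61 s, if anything falls off the work surface, if the arm or the gripper's body presses on something with over 40 N, if the wrist force passes 120 N, or if a joint passes its speed limit or range.

## Robot

A 6-joint arm with a two-finger parallel gripper is mounted at the origin on the work surface. World frame = base frame: x ahead of the robot, y to its left, z up, the work surface at z = 0. Lengths are in m, angles in rad, forces in N, time in s.
With the tool pointing down it reaches from about 0.375 to 0.975 m from the base axis. Payload 3.8 kg.
Tool frame: the origin (TCP) lies midway between the tips of the shut fingers; the grasp point (between the pads) lies 19 mm behind it; z points along the fingers, y is the direction in which the jaws open and shut (so a half turn about z gives the same grasp; the last joint's range is limited). The gripper opens to 85 mm and grips with 20 to 120 N. Pads are 22 mm wide; open, the fingers measure 114 mm over their backs; the gripper's body (76 mm by 85 mm) begins 54 mm behind the grasp point. The pads swing forward as they close: fully open they stand 13 mm farther back than shut.
Start: joints at [-0.037, 0.264, 1.604, -0, 1.274, -0.037], TCP at [0.675, -0, 0.231] pointing down, gripper open.
Joint ranges: [-2.63, 2.63], [-0.94, 2.18], [0.31, 2.57], [-1.31, 4.45], [0, 2.66], [-2.55, 2.55]. Speed limits (rad/s): [2.57, 2.57, 3.14, 3.14, 3.14, 3.14].

## Interface

Orientations are given as a rotation vector (axis times angle).
In Python, from workcell import bot gives the robot as it stands.
- The arm moves only by the tool drive_tool, never from a script. Its argument "deltas" is a list of rows, each an object with "hand": the opening, from 0 (shut) to 1 (fully open); "offset": the shift along the world's x, y, z in cm, a list of three; "angular": the turn, a rotation vector about the world's x, y, z in degrees, a list of three. A call has 1 to 8 rows; each row is the pose to reach, as a shift and turn from the pose commanded when the call began; what a row does not reach only later rows make up. A row lasts 1/8 s, in which the tool goes at most 62.5 mm and 10.7 degrees, less where a joint would pass 70% of its speed; a pose out of reach is approached as far as the arm can. A call with a gripper value outside its range is refused whole. The fingers move at their own pace and stop on an object; "force" is the grip in N (left out, the last holds). Time passes only in rows, so rows that repeat a pose let the fingers close. It gives the time, the measured TCP pose, the force and the opening at its end, in the units of the state.
- bot.read_state(): the state, without advancing time (a new reading comes with each control period).
- bot.read_camera(name): name is "scene" or "side" or "wrist"; returns a dict with "frame" (480x640x3 uint8, blue, green, red), "mtx" (3x3 intrinsics, pixels), "R" (3x3) and "t" (3): a world point X has camera coordinates R X + t. Camera axes: x right, y down, z forward; pixel columns grow to the right and rows downward; lengths in m; the calibration is good to about 2 mm. The wrist camera is an equidistant fisheye: a pixel r from the principal point sees the ray r / f radians off the axis. A picture is of the moment at which its call begins. There is no depth.
- bot.finish_job(): hands the job in, once; it reports no verdict.
The state is a dict: "time": time; "q": joint angles; "joint_vel": joint speeds; "joint_torque": joint torques, N m; "tool_pos": TCP position; "tcp_rot": TCP orientation; "wrist_force": force on the tool from outside, world axes, zero at the start; "torque": the same for the moment, N m; "width": opening from 0.0 (shut) to 1.0 (fully open).
Only numpy, scipy, OpenCV 4.12 (cv2) and the standard library are available. Lean on these libraries where they do the work, as an engineer would, in place of code of your own. Each camera call takes 0.05 s, during which the arm holds its last target. There are 200 camera calls.

## Working session

There is one attempt and no reset: what is moved stays moved. The work goes in short steps, Python scripts to look and compute and a tool call to move; the robot and the scene stay as the last step left them, time stands still between calls to the robot, and variables do not carry over. Pictures are saved under pics/ and viewed, about 8 in all and at most 12, crops included, and the job is handed in when it is done.

Besides the shell and the picture viewer there is one more tool, called after "Call:" as name([rows], argument=value, ...), one row to a line, values as JSON. drive_tool: Moves the arm, as the interface text tells. Its arguments: {"type":"object","properties":{"deltas":{"type":"array"},"force":{"type":"number"}},"required":["deltas"]}

```bash
mkdir -p pics; cat > h.py <<'E'
import cv2, numpy as np, pickle
from workcell import bot
def snap(n,f):
    c=bot.read_camera(n); pickle.dump(c,open(f'pics/{f}.pkl','wb')); cv2.imwrite(f'pics/{f}.png',c['frame']); return c
def load(f): return pickle.load(open(f'pics/{f}.pkl','rb'))
def ray(c,u,v,fish=False):
    K=c['mtx']; x=(u-K[0,2])/K[0,0]; y=(v-K[1,2])/K[1,1]
    if fish:
        r=np.hypot(x,y); d=np.array([np.sin(r)*x/r,np.sin(r)*y/r,np.cos(r)]) if r>1e-9 else np.array([0,0,1.])
    else: d=np.array([x,y,1.])
    R=c['R']; return -R.T@c['t'], R.T@d
def atz(c,u,v,z,fish=False):
    o,d=ray(c,u,v,fish); return o+d*(z-o[2])/d[2]
def proj(c,X,fish=False):
    p=c['R']@np.asarray(X,float)+c['t']; K=c['mtx']
    if fish:
        r=np.hypot(p[0],p[1]); th=np.arctan2(r,p[2]); x,y=p[:2]/max(r,1e-9)*th
    else: x,y=p[:2]/p[2]
    return np.array([K[0,0]*x+K[0,2],K[1,1]*y+K[1,2]])
E
python3 - <<'E'
from h import *
for n in('scene','side','wrist'):
    c=snap(n,n+'0'); print(n,c['mtx'].round(1).tolist(),(-c['R'].T@c['t']).round(3),c['R'].round(2).tolist())
print(bot.read_state())
E
```

```text
scene [[600.0, 0.0, 316.0], [0.0, 600.0, 243.2], [0.0, 0.0, 1.0]] [ 1.687 -0.632  1.053] [[0.54, 0.84, -0.0], [0.48, -0.32, -0.82], [-0.69, 0.44, -0.58]]
side [[517.6, 0.0, 314.3], [0.0, 517.6, 240.1], [0.0, 0.0, 1.0]] [0.199 1.267 0.871] [[-0.96, -0.28, -0.01], [-0.14, 0.51, -0.85], [0.24, -0.81, -0.53]]
wrist [[371.6, 0.0, 323.6], [0.0, 371.6, 239.0], [0.0, 0.0, 1.0]] [0.675 0.085 0.374] [[1.0, 0.0, -0.0], [0.0, -0.95, 0.33], [-0.0, -0.33, -0.95]]
{'time': 0.15, 'q': array([-3.69437202e-02,  2.64560360e-01,  1.60508664e+00,  7.19008958e-06,
        1.27370665e+00, -3.69256275e-02]), 'joint_vel': array([-7.21134714e-04, -1.09475531e-03, -2.65024317e-03,  1.14706250e-03,
       -2.00937048e-03,  2.51922394e-05]), 'joint_torque': array([-4.44535381e-04, -5.15905774e+01, -3.67958951e+01, -2.06692371e-04,
        8.09489022e-03,  2.50629785e-05]), 'tool_pos': array([ 6.74419186e-01, -7.50113096e-06,  2.30247114e-01]), 'tcp_rot': array([-2.22054779e+00, -2.22050292e+00,  1.87372853e-03]), 'wrist_force': array([0.00510516, 0.1307713 , 0.26516794]), 'torque': array([ 0.04812853,  0.04919815, -0.01367299]), 'width': 0.9995700983836089}
```

View pics/scene0.png

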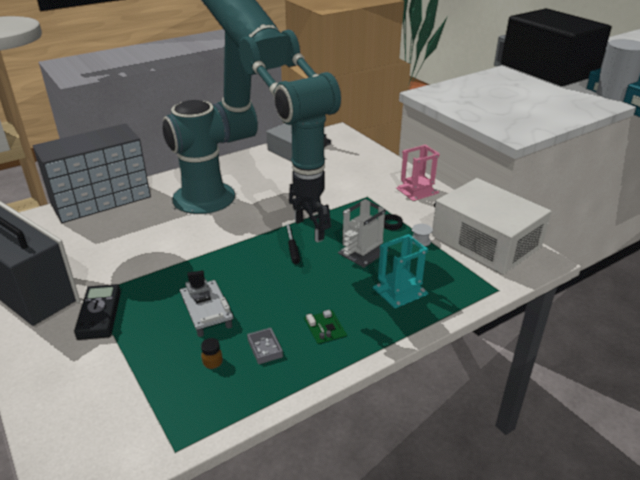

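View pics/side0.png

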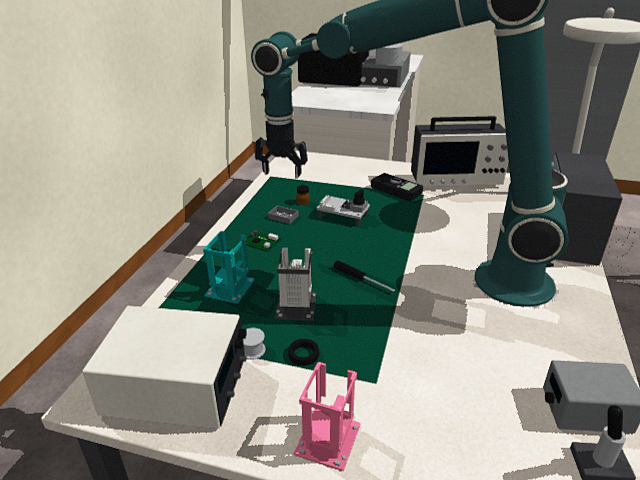

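```bash
python3 - <<'E'
from h import *
def t(f,u,v): return cv2.resize(load(f)['frame'][v:v+75,u:u+100],None,fx=4,fy=4,interpolation=cv2.INTER_CUBIC)
cv2.imwrite('pics/c1.png',np.vstack([np.hstack([t('scene0',320,196),t('scene0',160,262)]),np.hstack([t('side0',245,246),t('side0',295,175)])]))
for f,u,v in(('scene0',362,255),('scene0',207,305),('side0',296,312),('side0',343,215)): print(f,atz(load(f),u,v,0).round(3))
E
```

```text
scene0 [0.562 0.253 0.   ]
scene0 [ 0.516 -0.224  0.   ]
side0 [0.542 0.29  0.   ]
side0 [ 0.546 -0.238  0.   ]
```

View pics/c1.png

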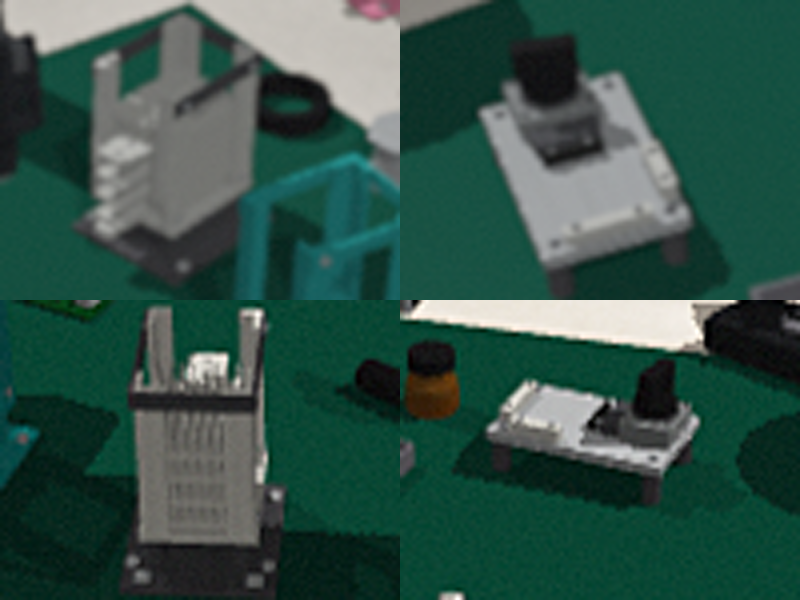

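View pics/wrist0.png

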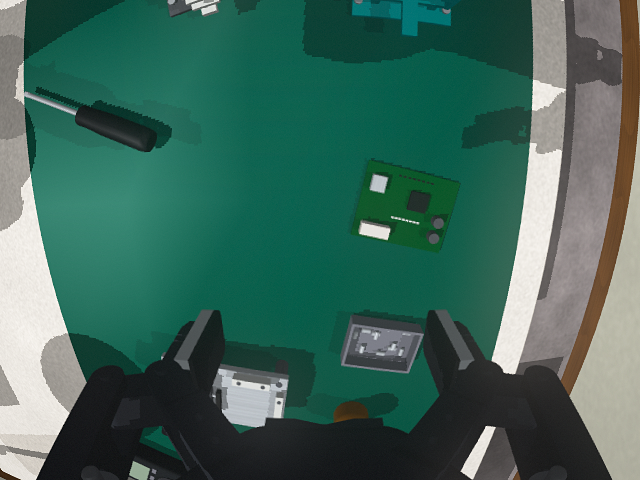

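```bash
python3 - <<'E'
from h import *
s=load('scene0');d=load('side0')
print('foot');
for c,u,v in((d,275,318.5),(d,312,320),(d,316.2,292.7),(s,339.5,252.2),(s,365,267.2)): print(atz(c,u,v,.006).round(4))
print('jig')
for u,v in((180,289.5),(215,280),(233,315.7),(197,327.5)): print(atz(s,u,v,.04).round(4))
print('knob top',atz(s,160+37,262+10,.102).round(3))
E
```

```text
foot
[0.5834 0.3353 0.006 ]
[0.4917 0.3153 0.006 ]
[0.5124 0.2058 0.006 ]
[0.5203 0.2003 0.006 ]
[0.6199 0.2199 0.006 ]
jig
[ 0.4646 -0.2734  0.04  ]
[ 0.4788 -0.179   0.04  ]
[ 0.6333 -0.2021  0.04  ]
[ 0.6235 -0.2948  0.04  ]
knob top [ 0.497 -0.231  0.102]
```

Call:
drive_tool([
  {"hand":1,"offset":[-6,4,1],"angular":[0,0,0]},
  {"hand":1,"offset":[-12,8,6],"angular":[0,0,0]},
  {"hand":1,"offset":[-12,8,6],"angular":[0,0,0]},
])

```text
time: 0.52
tool_pos: [0.5534, 0.0812, 0.2924]
tcp_rot: [-2.22, -2.222, -0.001]
wrist_force: [0.6, 0.3, 0.1]
width: 1.001
```

```bash
python3 - <<'E'
from h import *
c=snap('wrist','w1')
f=c['frame']; print(proj(c,[.55,.27,.04],True))
p=proj(c,[.555,.25,.05],True).astype(int); y0=max(0,p[1]-110);x0=p[0]-130; print(x0,y0)
cv2.imwrite('pics/w1c.png',cv2.resize(f[y0:y0+200,x0:x0+260],None,fx=3,fy=3,interpolation=cv2.INTER_CUBIC))
E
```

```text
[320.09349621  20.2475397 ]
194 0
```

View pics/w1c.png

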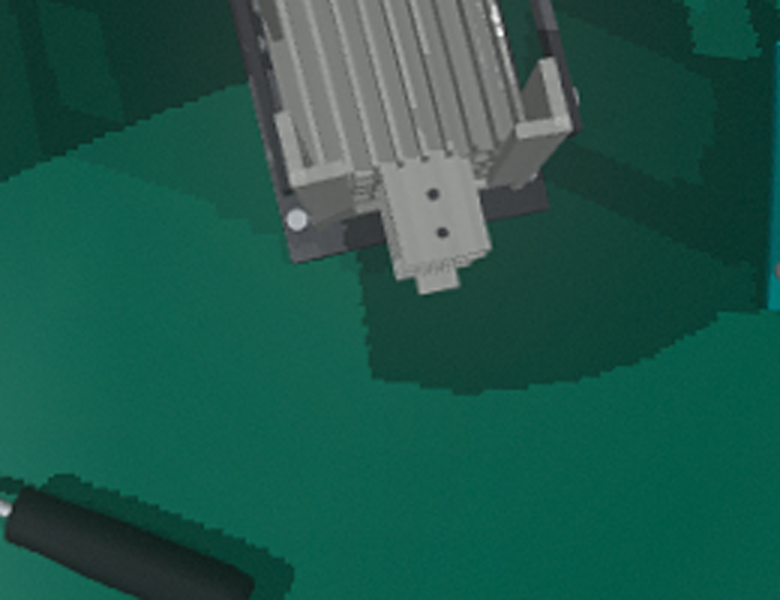

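```bash
python3 - <<'E'
from h import *
c=load('w1')
P=dict(tL=(394,264,.099),tR=(491,244,.099),iL=(381,168,.099),iR=(472,152,.099),rL=(418,294,.04),rR=(459,286,.04),fL=(291,263,.006),fR=(550,208,.006))
W={k:atz(c,194+u/3,v/3,z,True) for k,(u,v,z) in P.items()}
for k,w in W.items(): print(k,w.round(4))
for a,b in(('tL','tR'),('rL','rR'),('fL','fR'),('iL','tL')):
    d=W[b]-W[a]; print(a,b,np.hypot(*d[:2]).round(4),np.degrees(np.arctan2(d[1],d[0])).round(1))
print('tongue end',(W['tL']+W['tR'])/2,'rail',(W['rL']+W['rR'])/2,'foot',(W['fL']+W['fR'])/2)
E
```

```text
tL [0.5553 0.1911 0.099 ]
tR [0.584  0.1977 0.099 ]
iL [0.5514 0.2206 0.099 ]
iR [0.5782 0.2259 0.099 ]
rL [0.5639 0.1849 0.04  ]
rR [0.5782 0.1879 0.04  ]
fL [0.5168 0.1988 0.006 ]
fR [0.6146 0.2213 0.006 ]
tL tR 0.0294 12.8
rL rR 0.0146 12.0
fL fR 0.1004 12.9
iL tL 0.0297 -82.5
tongue end [0.56963198 0.19440065 0.099     ] rail [0.57102951 0.18637292 0.04      ] foot [0.56573488 0.21005233 0.006     ]
```

```bash
python3 - <<'E'
from h import *
from scipy.spatial.transform import Rotation as R
y=np.radians(12.5); r=R.from_rotvec(np.radians(45)*np.array([np.cos(y),np.sin(y),0]))*R.from_rotvec([0,0,y])
print(np.degrees(r.as_rotvec()).round(1))
print(atz(load('w1'),194+250/3,590/3,.02,True))
E
```

```text
[44.8  4.9 11.8]
[0.5006508  0.07392392 0.02      ]
```

Call:
drive_tool([
  {"hand":0.6,"offset":[0.5,0,-1],"angular":[9,1,2.4]},
  {"hand":0.6,"offset":[1,1,-4],"angular":[18,2,4.8]},
  {"hand":0.6,"offset":[1.5,2,-8],"angular":[27,3,7.1]},
  {"hand":0.6,"offset":[2,4,-13],"angular":[36,4,9.5]},
  {"hand":0.6,"offset":[2.4,6,-18],"angular":[44.8,4.9,11.8]},
  {"hand":0.6,"offset":[2.4,7.5,-21.7],"angular":[44.8,4.9,11.8]},
  {"hand":0.6,"offset":[2.4,7.5,-21.7],"angular":[44.8,4.9,11.8]},
  {"hand":0.6,"offset":[2.4,7.5,-21.7],"angular":[44.8,4.9,11.8]},
])

```text
time: 1.58
tool_pos: [0.5801, 0.1548, 0.0757]
tcp_rot: [-1.537, -1.915, -0.638]
wrist_force: [0.4, -0.8, 0.3]
width: 0.597
```

```bash
python3 - <<'E'
from h import *
c=snap('wrist','w2'); s=bot.read_state(); print(s['q'].round(2),s['tool_pos'],s['tcp_rot'],s['width'])
f=c['frame']
print('tip',proj(c,s['tool_pos'],True))
p=proj(c,[.572,.2,.045],True);print(p)
x0=int(p[0])-100;y0=int(p[1])-100; y0=max(0,min(y0,480-150)); print(x0,y0)
cv2.imwrite('pics/w2c.png',cv2.resize(f[y0:y0+150,x0:x0+200],None,fx=4,fy=4,interpolation=cv2.INTER_CUBIC))
E
```

```text
[-0.17  0.46  1.87  0.75  1.28 -0.79] [0.58075859 0.15465166 0.07662047] [-1.5373938  -1.91702382 -0.63944206] 0.5951968833080653
tip [323.5335188  315.82091745]
[325.6916428  250.14470259]
225 150
```

View pics/w2c.png

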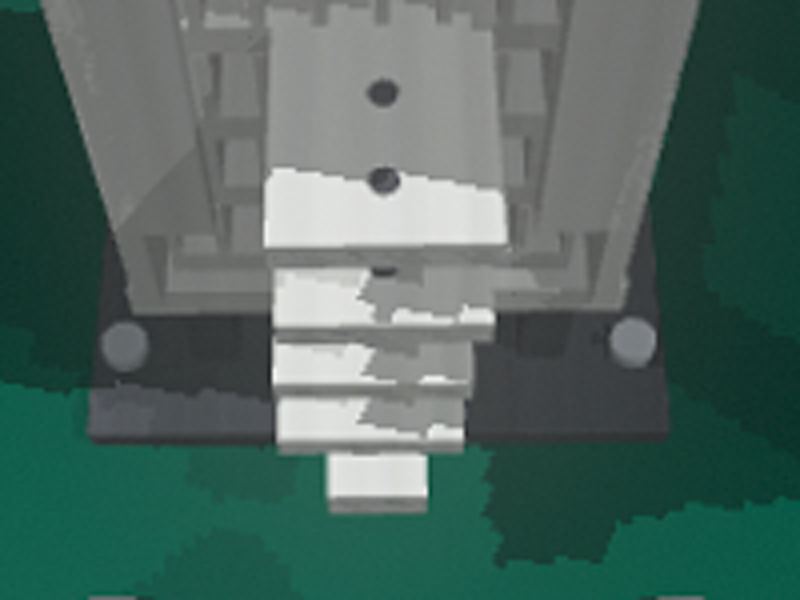

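```bash
python3 - <<'E'
from h import *
c=load('w2'); o=np.array([.570,.1913,0])
W=[atz(c,225+u/4,150+v/4,z,True) for u,v,z in((277,441,.045),(463,441,.045),(329,498,.04),(427,500,.04),(90,436,.006),(667,434,.006),(265,247,.099),(507,246,.099))]
for a,b in zip(W[::2],W[1::2]):
    d=b-a; print(((a+b)/2).round(4),np.hypot(*d[:2]).round(4),np.degrees(np.arctan2(d[1],d[0])).round(1))
E
```

```text
[0.5688 0.1929 0.045 ] 0.0261 12.6
[0.5714 0.1865 0.04  ] 0.0139 11.3
[0.5658 0.2098 0.006 ] 0.0987 12.8
[0.5712 0.1936 0.099 ] 0.0261 12.8
```

Call:
drive_tool([
  {"hand":0.6,"offset":[-0.4,0,0],"angular":[0,0,0]},
  {"hand":0.6,"offset":[-0.8,1.7,-1.7],"angular":[0,0,0]},
  {"hand":0.6,"offset":[-1.1,3.4,-3.4],"angular":[0,0,0]},
  {"hand":0.6,"offset":[-1.4,4.6,-4.4],"angular":[0,0,0]},
  {"hand":0.6,"offset":[-1.5,5.2,-5.0],"angular":[0,0,0]},
  {"hand":0.6,"offset":[-1.5,5.2,-5.0],"angular":[0,0,0]},
  {"hand":0.6,"offset":[-1.5,5.2,-5.0],"angular":[0,0,0]},
])

```text
time: 2.5
tool_pos: [0.5646, 0.2068, 0.0245]
tcp_rot: [-1.537, -1.914, -0.637]
wrist_force: [0.4, -0.2, 0.6]
width: 0.595
```

```bash
python3 - <<'E'
from h import *
c=snap('wrist','w3'); s=bot.read_state(); print(s['tool_pos'],s['wrist_force'].round(1),s['width'])
cv2.imwrite('pics/w3c.png',cv2.resize(c['frame'][180:380,190:456],None,fx=3,fy=3,interpolation=cv2.INTER_CUBIC))
E
```

```text
[0.56471178 0.20668653 0.02468421] [ 1.1 -0.  -0.5] 0.6009405451425779
```

View pics/w3c.png

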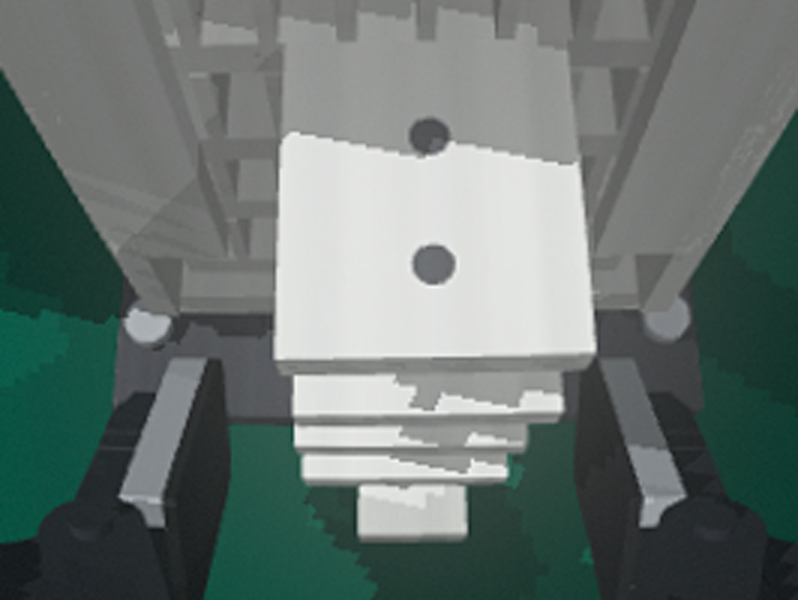

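Call:
drive_tool([
  {"hand":0.2,"offset":[0,0,0],"angular":[0,0,0]},
  {"hand":0.1,"offset":[0,0,0],"angular":[0,0,0]},
  {"hand":0.1,"offset":[0,0,0],"angular":[0,0,0]},
  {"hand":0.1,"offset":[0,0,0],"angular":[0,0,0]},
  {"hand":0.1,"offset":[0,0,0],"angular":[0,0,0]},
], force=90)

```text
time: 3.18
tool_pos: [0.5647, 0.2065, 0.0249]
tcp_rot: [-1.538, -1.914, -0.637]
wrist_force: [-0.9, -5.8, 5.5]
width: 0.264
```

Call:
drive_tool([
  {"hand":0.1,"offset":[0.11,-0.49,0],"angular":[0,0,0]},
  {"hand":0.1,"offset":[0.22,-0.98,0],"angular":[0,0,0]},
  {"hand":0.1,"offset":[0.44,-1.95,0],"angular":[0,0,0]},
  {"hand":0.1,"offset":[0.66,-2.93,0],"angular":[0,0,0]},
  {"hand":0.1,"offset":[0.88,-3.9,0],"angular":[0,0,0]},
  {"hand":0.1,"offset":[0.88,-3.9,0],"angular":[0,0,0]},
])

```text
time: 3.92
tool_pos: [0.5723, 0.1687, 0.0249]
tcp_rot: [-1.535, -1.911, -0.637]
wrist_force: [-2.0, 2.0, 6.6]
width: 0.264
```

```bash
python3 - <<'E'
from h import *
c=snap('wrist','w4'); s=bot.read_state(); print(s['tool_pos'],s['wrist_force'].round(1),s['width'])
cv2.imwrite('pics/w4c.png',c['frame'][80:400,130:520])
E
```

```text
[0.57224561 0.1686429  0.0249063 ] [-1.3  2.3  6.3] 0.2622076490912255
```

View pics/w4c.png

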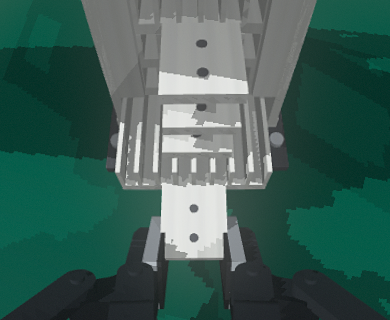

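Call:
drive_tool([
  {"hand":0.1,"offset":[0.26,-1.17,0],"angular":[0,0,0]},
  {"hand":0.1,"offset":[0.53,-2.34,0],"angular":[0,0,0]},
  {"hand":0.1,"offset":[0.79,-3.5,0],"angular":[0,0,0]},
  {"hand":0.1,"offset":[1.06,-4.68,0],"angular":[0,0,0]},
  {"hand":0.1,"offset":[1.32,-5.85,0],"angular":[0,0,0]},
  {"hand":0.1,"offset":[1.58,-7.0,0],"angular":[0,0,0]},
  {"hand":0.1,"offset":[1.85,-8.2,0],"angular":[0,0,0]},
  {"hand":0.1,"offset":[2.11,-9.36,0],"angular":[0,0,0]},
])

```text
time: 4.97
tool_pos: [0.5942, 0.0731, 0.0239]
tcp_rot: [-1.538, -1.914, -0.636]
wrist_force: [-0.5, -0.9, -0.8]
width: 0.26
```

Call:
drive_tool([
  {"hand":0.1,"offset":[0.1,-0.4,0.1],"angular":[0,0,0]},
  {"hand":0.1,"offset":[0.1,-0.4,0.1],"angular":[0,0,0]},
  {"hand":0.1,"offset":[0.1,-0.5,0.1],"angular":[0,0,0]},
])

```text
time: 5.35
tool_pos: [0.5947, 0.0697, 0.0252]
tcp_rot: [-1.537, -1.914, -0.636]
wrist_force: [-0.2, -0.4, -1.5]
width: 0.262
```

```bash
python3 - <<'E'
from h import *
s=bot.read_state(); print(s['q'].round(2),s['tool_pos'],s['tcp_rot'],s['wrist_force'].round(1),s['torque'].round(2),s['width'])
c=snap('wrist','w5'); d=snap('side','side5'); e=snap('scene','scene5')
a=c['frame'][60:400,120:530]
b=cv2.resize(d['frame'][230:330,240:350],None,fx=3.4,fy=3.4,interpolation=cv2.INTER_CUBIC)
cv2.imwrite('pics/m5.png',np.hstack([a,b]))
E
```

```text
[-0.29  0.58  1.8   0.69  1.3  -0.89] [0.59465404 0.06969634 0.02524346] [-1.5368525  -1.91356239 -0.63593474] [-0.2 -0.4 -1.5] [-0.55 -0.08 -0.01] 0.26154350696092393
```

View pics/m5.png

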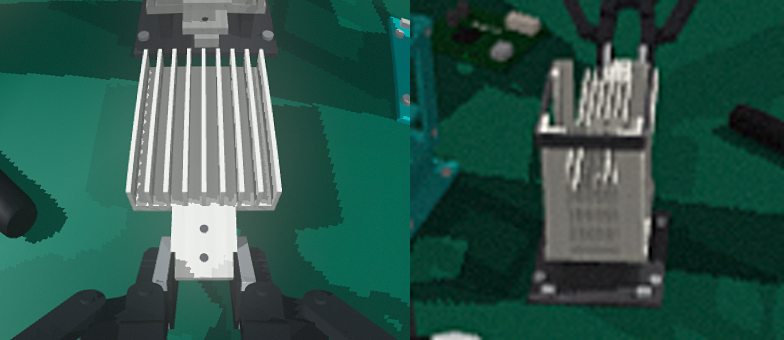

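```bash
cat >> h.py <<'E'
def sinkpts(T,yaw,pitch=0,):
    from scipy.spatial.transform import Rotation as R
    r=R.from_euler('ZY',[yaw,pitch])
    L=dict(te1=(0,13,2.5),te2=(0,-13,2.5),nb1=(30,30,-2.5),nb2=(30,-30,-2.5),nt1=(30,30,15.5),nt2=(30,-30,15.5),ft1=(110,30,15.5),ft2=(110,-30,15.5))
    return {k:T+r.apply(np.array(v)/1e3) for k,v in L.items()}
E
python3 - <<'E'
from h import *
c=load('w5'); T=np.array([.5989,.0559,.043])
for p in(0,3): 
    print(p,{k:(proj(c,v,True)-[120,60]).round(0).tolist() for k,v in sinkpts(T,np.radians(102.7),np.radians(p)).items()})
im=cv2.resize(c['frame'][80:360,220:430],None,fx=2.8,fy=2.8,interpolation=cv2.INTER_CUBIC)
cv2.imwrite('pics/m6.png',im)
E
```

```text
0 {'te1': [171.0, 279.0], 'te2': [239.0, 279.0], 'nb1': [134.0, 211.0], 'nb2': [275.0, 210.0], 'nt1': [126.0, 194.0], 'nt2': [283.0, 193.0], 'ft1': [143.0, 46.0], 'ft2': [264.0, 46.0]}
3 {'te1': [171.0, 279.0], 'te2': [239.0, 278.0], 'nb1': [135.0, 213.0], 'nb2': [274.0, 212.0], 'nt1': [127.0, 194.0], 'nt2': [282.0, 193.0], 'ft1': [145.0, 53.0], 'ft2': [262.0, 53.0]}
```

```bash
python3 - <<'E'
from h import *
s=load('scene0'); d=load('side0')
print('jar',atz(s,211,366,0).round(3),'tray',atz(s,265,362,0).round(3),'meter',[atz(s,u,v,.04).round(3) for u,v in((80,335),(92,288),(117,287),(108,335))])
print('jar side',atz(d,303,205,0).round(3))
E
```

```text
jar [ 0.721 -0.307  0.   ] tray [ 0.78  -0.194  0.   ] meter [array([ 0.493, -0.542,  0.04 ]), array([ 0.331, -0.466,  0.04 ]), array([ 0.363, -0.41 ,  0.04 ]), array([ 0.53 , -0.485,  0.04 ])]
jar side [ 0.699 -0.27   0.   ]
```

Call:
drive_tool([
  {"hand":0.1,"offset":[2,-3,4],"angular":[0,0,0]},
  {"hand":0.1,"offset":[4,-7,9],"angular":[0,0,0]},
  {"hand":0.1,"offset":[6,-12,14],"angular":[0,0,0]},
  {"hand":0.1,"offset":[8,-17,18],"angular":[0,0,-5]},
  {"hand":0.1,"offset":[10,-22,18],"angular":[0,0,-10]},
  {"hand":0.1,"offset":[12,-27,18],"angular":[0,0,-15]},
  {"hand":0.1,"offset":[12,-32,18],"angular":[0,0,-21]},
  {"hand":0.1,"offset":[12,-36,18],"angular":[0,0,-21]},
])

```text
time: 6.5
tool_pos: [0.7138, -0.2927, 0.205]
tcp_rot: [-1.909, -1.639, -0.789]
wrist_force: [0.8, 0.5, -1.1]
width: 0.262
```

Call:
drive_tool([
  {"hand":0.1,"offset":[0,0,0],"angular":[0,0,0]},
  {"hand":0.1,"offset":[0,0,0],"angular":[0,0,0]},
])

```text
time: 6.75
tool_pos: [0.7148, -0.2899, 0.2049]
tcp_rot: [-1.906, -1.641, -0.789]
wrist_force: [0.1, 0.5, -1.1]
width: 0.26
```

```bash
python3 - <<'E'
from h import *
s=bot.read_state(); print(s['q'].round(2),s['tool_pos'],s['tcp_rot'],s['wrist_force'].round(1),s['torque'].round(2),s['width'])
c=snap('wrist','w7')
for X in([.56,-.23,.04],[.5,-.23,.1],[.63,-.29,.04]): print(proj(c,X,True).round())
p=proj(c,[.565,-.23,.05],True).astype(int); x0=max(0,p[0]-130);y0=max(0,min(p[1]-100,280)); print(x0,y0)
cv2.imwrite('pics/w7c.png',cv2.resize(c['frame'][y0:y0+200,x0:x0+266],None,fx=3,fy=3,interpolation=cv2.INTER_CUBIC))
E
```

```text
[-0.69  0.7   1.21  0.65  1.68 -0.63] [ 0.71476491 -0.2899144   0.20486362] [-1.90571839 -1.64056673 -0.78915389] [ 0.1  0.5 -1.1] [-0.57  0.03  0.06] 0.26039286342679696
[155. 316.]
[ 70. 303.]
[228. 373.]
25 212
```

View pics/w7c.png

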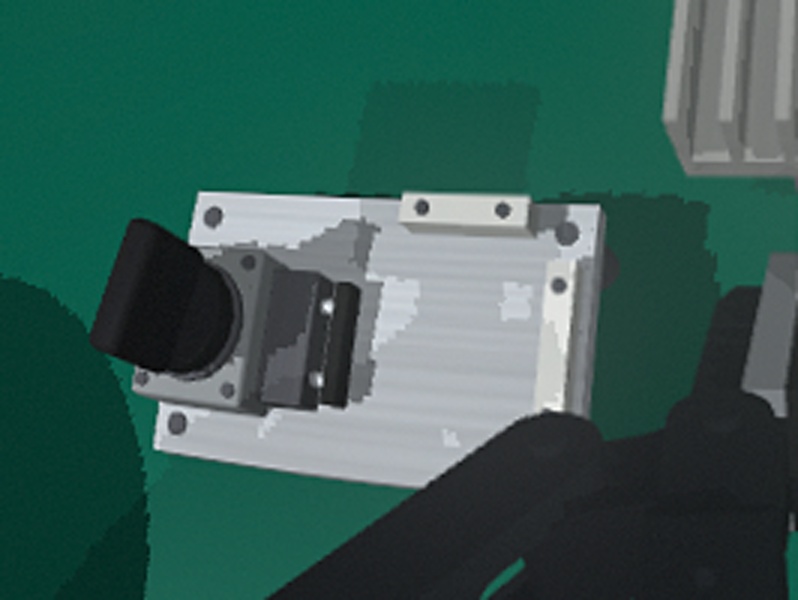

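```bash
python3 - <<'E'
from h import *
c=load('w7'); a=lambda u,v,z: atz(c,25+u/3,212+v/3,z,True)
def L(n,p,q,z):
    A,B=a(*p,z),a(*q,z); d=B-A; print(n,A[:2].round(4),B[:2].round(4),np.hypot(*d[:2]).round(4),np.degrees(np.arctan2(d[1],d[0])).round(1))
L('stop front bottom',(400,226),(527,236),.04)
L('stop back top',(402,194),(530,196),.052)
L('fence top inner',(545,262),(535,412),.05)
L('plate back edge',(200,191),(605,205),.04)
L('plate right',(605,205),(589,415),.04)
L('plate open edge',(154,449),(430,488),.04)
L('plate left',(200,191),(154,449),.04)
L('pad',(358,285),(348,407),.042)
L('housing',(268,250),(262,415),.04)
print('knob left top edge',a(133,222,.102),a(93,340,.102))
E
```

```text
stop front bottom [ 0.5631 -0.2009] [ 0.6082 -0.2095] 0.0459 -10.8
stop back top [ 0.569  -0.1948] [ 0.6132 -0.2009] 0.0447 -7.8
fence top inner [ 0.6169 -0.2223] [ 0.6113 -0.2684] 0.0465 -96.9
plate back edge [ 0.4795 -0.179 ] [ 0.6347 -0.2022] 0.1569 -8.5
plate right [ 0.6347 -0.2022] [ 0.6252 -0.2689] 0.0673 -98.0
plate open edge [ 0.4652 -0.2718] [ 0.5721 -0.2877] 0.1081 -8.5
plate left [ 0.4795 -0.179 ] [ 0.4652 -0.2718] 0.0939 -98.8
pad [ 0.5487 -0.2205] [ 0.5451 -0.2608] 0.0404 -95.2
housing [ 0.5115 -0.2042] [ 0.511  -0.2614] 0.0572 -90.5
knob left top edge [ 0.49826901 -0.21488128  0.102     ] [ 0.48620385 -0.25042941  0.102     ]
```

```bash
cat > g.py <<'E'
from h import *
from scipy.spatial.transform import Rotation as R
R0=R.from_matrix([[0,1,0],[1,0,0],[0,0,-1]])
xj=np.array([.148,.989,0]); yj=np.array([-.989,.148,0]); N=np.array([.584,-.2462,.04])
def need(x,y,z,yaw=-8.5,tilt=46.5):
    """delta cm, deg from measured pose to a TCP pose in nest coords (mm)"""
    s=bot.read_state(); a=np.radians(yaw)
    D=R.from_rotvec(np.radians(tilt)*np.array([np.cos(a),np.sin(a),0]))*R.from_rotvec([0,0,a])*R0
    P=N+(x*xj+y*yj)/1e3+[0,0,z/1e3]
    dd=D*R.from_rotvec(s['tcp_rot']).inv()
    print('d cm',((P-s['tool_pos'])*100).round(2),'deg',np.degrees(dd.as_rotvec()).round(1),'F',s['wrist_force'].round(1),'w',s['width'].round(3),'t',s['time'])
def where():
    s=bot.read_state(); p=(s['tool_pos']-N)*1e3; print('nest mm',[(p@v).round(1) for v in(xj,yj,np.array([0,0,1]))])
E
python3 -c "
from g import *
need(-61.6,4.2,25);where()"
```

```text
Traceback (most recent call last):
  File "g.py", line 11, in need
    print('d cm',((P-s['tool_pos'])*100).round(2),'deg',np.degrees(dd.as_rotvec()).round(1),'F',s['wrist_force'].round(1),'w',s['width'].round(3),'t',s['time'])
                                                                                                                              ^^^^^^^^^^^^^^^^
AttributeError: 'float' object has no attribute 'round'
```

```bash
sed -i "s/s\['width'\].round(3)/round(s['width'],3)/" g.py; python3 -c "
from g import *
need(-61.6,4.2,25);where()"
```

```text
d cm [-14.42  -1.73 -14.  ] deg [ 1.4 -0.3 -0. ] F [-0.1  1.  -1.2] w 0.261 t 6.8
nest mm [np.float64(-23.1), np.float64(-135.8), np.float64(165.0)]
```

Call:
drive_tool([
  {"hand":0.1,"offset":[-4,-0.5,0],"angular":[0.5,0,0]},
  {"hand":0.1,"offset":[-9,-1,-1],"angular":[1,0,0]},
  {"hand":0.1,"offset":[-13,-1.5,-4],"angular":[1.4,-0.3,0]},
  {"hand":0.1,"offset":[-14.4,-1.7,-8],"angular":[1.4,-0.3,0]},
  {"hand":0.1,"offset":[-14.4,-1.7,-12],"angular":[1.4,-0.3,0]},
  {"hand":0.1,"offset":[-14.4,-1.7,-14],"angular":[1.4,-0.3,0]},
  {"hand":0.1,"offset":[-14.4,-1.7,-14],"angular":[1.4,-0.3,0]},
  {"hand":0.1,"offset":[-14.4,-1.7,-14],"angular":[1.4,-0.3,0]},
])

```text
time: 7.8
tool_pos: [0.5722, -0.3077, 0.067]
tcp_rot: [-1.889, -1.63, -0.812]
wrist_force: [-0.0, -0.9, -0.6]
width: 0.267
```

```bash
python3 - <<'E'
from g import *
need(-61.6,4.2,-13); where()
c=snap('wrist','w8')
for n,X in dict(stopL=(40,-22,0),stopR=(40,22,0),fence=(0,-30,10),fenceE=(-25,-30,10),padlo=(0,38,2)).items(): print(n,(proj(c,N+(X[0]*xj+X[1]*yj)/1e3+[0,0,X[2]/1e3],True)-[170,100]).round()*2)
s=bot.read_state()
T=N+((-61.6-14.4)*xj+3*yj)/1e3+[0,0,.0425]
print({k:((proj(c,v,True)-[170,100])*2).round().tolist() for k,v in sinkpts(T,np.radians(81.5)).items()})
cv2.imwrite('pics/w8c.png',cv2.resize(c['frame'][100:400,170:500],None,fx=2,fy=2,interpolation=cv2.INTER_CUBIC))
E
```

```text
d cm [-0.14  0.12 -4.  ] deg [ 0.2  0.2 -0. ] F [-0.  -0.9 -0.6] w 0.267 t 7.8
nest mm [np.float64(-62.6), np.float64(2.6), np.float64(27.0)]
stopL [382. 140.]
stopR [246. 140.]
fence [422. 230.]
fenceE [428. 312.]
padlo [184. 244.]
{'te1': [236.0, 473.0], 'te2': [370.0, 474.0], 'nb1': [165.0, 341.0], 'nb2': [442.0, 341.0], 'nt1': [150.0, 306.0], 'nt2': [457.0, 306.0], 'ft1': [187.0, 20.0], 'ft2': [422.0, 20.0]}
```

View pics/w8c.png

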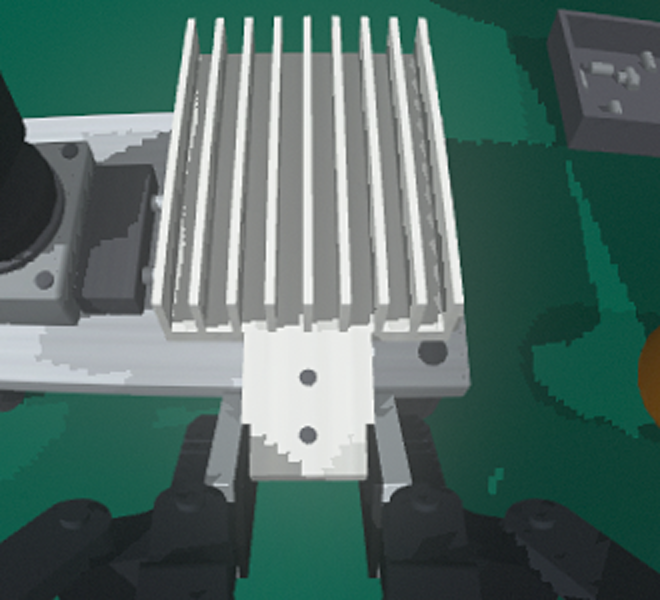

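Call:
drive_tool([
  {"hand":0.1,"offset":[-0.15,0.1,-1],"angular":[0,0,0]},
  {"hand":0.1,"offset":[-0.15,0.1,-2],"angular":[0,0,0]},
  {"hand":0.1,"offset":[-0.15,0.1,-3],"angular":[0,0,0]},
  {"hand":0.1,"offset":[-0.15,0.1,-3.6],"angular":[0,0,0]},
  {"hand":0.1,"offset":[-0.15,0.1,-3.8],"angular":[0,0,0]},
  {"hand":0.1,"offset":[-0.15,0.1,-3.9],"angular":[0,0,0]},
  {"hand":0.1,"offset":[-0.15,0.1,-3.9],"angular":[0,0,0]},
])

```text
time: 8.72
tool_pos: [0.5696, -0.3067, 0.0265]
tcp_rot: [-1.89, -1.628, -0.812]
wrist_force: [0.3, 0.9, -0.4]
width: 0.262
```

```bash
python3 -c "
from g import *
need(-61.6,4.2,-15.2);where();print(bot.read_state()['torque'].round(2))"
```

```text
d cm [ 0.12  0.02 -0.17] deg [0.1 0.1 0. ] F [ 0.3  0.9 -0.4] w 0.262 t 8.725
nest mm [np.float64(-62.0), np.float64(5.3), np.float64(-13.5)]
[-0.57  0.09  0.01]
```

Not touching yet; lower in fine steps.

Call:
drive_tool([
  {"hand":0.1,"offset":[0.05,0,-0.05],"angular":[0,0,0]},
  {"hand":0.1,"offset":[0.05,0,-0.1],"angular":[0,0,0]},
  {"hand":0.1,"offset":[0.05,0,-0.15],"angular":[0,0,0]},
  {"hand":0.1,"offset":[0.05,0,-0.15],"angular":[0,0,0]},
])

```text
time: 9.22
tool_pos: [0.57, -0.3067, 0.0251]
tcp_rot: [-1.89, -1.628, -0.812]
wrist_force: [0.8, -0.9, 1.1]
width: 0.268
```

```bash
python3 -c "
from g import *
where();s=bot.read_state();print(s['torque'].round(2),s['wrist_force'])"
```

```text
nest mm [np.float64(-61.9), np.float64(4.9), np.float64(-14.9)]
[-0.42  0.02 -0.05] [ 0.76018937 -0.94120778  1.11428522]
```

Call:
drive_tool([
  {"hand":0.1,"offset":[0,0,-0.05],"angular":[0,0,0]},
  {"hand":0.1,"offset":[0.02,0.1,-0.05],"angular":[0,0,0]},
  {"hand":0.1,"offset":[0.03,0.2,-0.05],"angular":[0,0,0]},
  {"hand":0.1,"offset":[0.06,0.4,-0.05],"angular":[0,0,0]},
  {"hand":0.1,"offset":[0.06,0.4,-0.05],"angular":[0,0,0]},
])

```text
time: 9.85
tool_pos: [0.5707, -0.3024, 0.0245]
tcp_rot: [-1.889, -1.628, -0.812]
wrist_force: [0.6, -1.0, 2.3]
width: 0.263
```

Call:
drive_tool([
  {"hand":0.1,"offset":[0.01,0.05,0],"angular":[0,0,0]},
  {"hand":0.1,"offset":[0.01,0.1,0],"angular":[0,0,0]},
])

```text
time: 10.1
tool_pos: [0.5707, -0.3018, 0.0244]
tcp_rot: [-1.89, -1.628, -0.812]
wrist_force: [1.3, -1.3, 3.4]
width: 0.258
```

```bash
python3 -c "
from g import *
where();s=bot.read_state();print(s['torque'].round(2),s['wrist_force'])"
```

```text
nest mm [np.float64(-56.9), np.float64(4.9), np.float64(-15.6)]
[-0.26 -0.01  0.02] [ 1.25305826 -1.33395804  3.41683701]
```

Call:
drive_tool([
  {"hand":0.1,"offset":[0.01,0.05,0],"angular":[0,0,0]},
  {"hand":0.1,"offset":[0.02,0.1,0],"angular":[0,0,0]},
  {"hand":0.1,"offset":[0.02,0.1,0],"angular":[0,0,0]},
])

```text
time: 10.48
tool_pos: [0.5708, -0.3014, 0.0244]
tcp_rot: [-1.891, -1.629, -0.811]
wrist_force: [-1.7, -4.6, 2.9]
width: 0.261
```

Call:
drive_tool([
  {"hand":0.1,"offset":[0.01,0.05,0],"angular":[0,0,0]},
  {"hand":0.1,"offset":[0.02,0.1,0],"angular":[0,0,0]},
  {"hand":0.1,"offset":[0.02,0.1,0],"angular":[0,0,0]},
])

```text
time: 10.85
tool_pos: [0.5708, -0.3014, 0.0244]
tcp_rot: [-1.892, -1.63, -0.81]
wrist_force: [-2.2, -7.5, 4.3]
width: 0.265
```

Call:
drive_tool([
  {"hand":0.1,"offset":[0.01,0.05,0],"angular":[0,0,0]},
  {"hand":0.1,"offset":[0.02,0.1,0],"angular":[0,0,0]},
  {"hand":0.1,"offset":[0.02,0.1,0],"angular":[0,0,0]},
])

```text
time: 11.22
tool_pos: [0.5708, -0.3014, 0.0244]
tcp_rot: [-1.893, -1.631, -0.809]
wrist_force: [-3.9, -10.9, 4.8]
width: 0.264
```

Call:
drive_tool([
  {"hand":0.55,"offset":[0,-0.1,0],"angular":[0,0,0]},
  {"hand":0.55,"offset":[0,-0.2,0],"angular":[0,0,0]},
  {"hand":0.55,"offset":[0,-0.3,0],"angular":[0,0,0]},
  {"hand":0.55,"offset":[0,-0.3,0],"angular":[0,0,0]},
])

```text
time: 11.72
tool_pos: [0.5711, -0.3011, 0.0239]
tcp_rot: [-1.889, -1.627, -0.811]
wrist_force: [0.8, -0.1, -0.5]
width: 0.546
```

```bash
python3 - <<'E'
from g import *
where();s=bot.read_state();print(s['wrist_force'],s['width'],s['time'])
c=snap('wrist','w9')
T=N+(-70*xj+3*yj)/1e3+[0,0,.0025]
print({k:proj(c,v,True).round(1).tolist() for k,v in sinkpts(T,np.radians(81.5)).items()})
for n,X in dict(stopL=(40,-22,12),stopR=(40,22,12),fence=(20,-30,10),fenceE=(-25,-30,10),padlo=(0,38,2)).items(): print(n,proj(c,N+(X[0]*xj+X[1]*yj)/1e3+[0,0,X[2]/1e3],True).round(1))
f=c['frame'][140:400,180:480]
cv2.imwrite('pics/w9c.png',cv2.resize(f,None,fx=2.3,fy=2.3,interpolation=cv2.INTER_CUBIC))
E
```

```text
nest mm [np.float64(-56.2), np.float64(4.6), np.float64(-16.1)]
[ 0.82970934 -0.11016442 -0.50755599] 0.5457785509614468 11.725
{'te1': [292.5, 336.0], 'te2': [360.6, 335.9], 'nb1': [255.9, 268.7], 'nb2': [396.5, 268.6], 'nt1': [248.3, 250.4], 'nt2': [404.7, 250.4], 'ft1': [266.2, 106.3], 'ft2': [385.5, 106.5]}
stopL [374.5 114.6]
stopR [288.8 114.2]
fence [393.7 146.2]
fenceE [404.5 226.5]
padlo [252.3 188.8]
```

```bash
python3 - <<'E'
from g import *
s=load('scene0'); d=load('side0')
for a in (65,71,77,81.5,87,93):
    t=np.radians(a); e=np.array([np.cos(t),np.sin(t),0]); n=np.array([-np.sin(t),np.cos(t),0]); K=N+.089*yj; K[2]=0
    for c,o in((s,(160,262)),(d,(295,175))):
        P=np.array([proj(c,K+e*i*.021+n*j*.0065+[0,0,.1]) for i in(-1,1) for j in(-1,1)]); P=(P-o)*4
        print(a,'u',P[:,0].min().round(),P[:,0].max().round(),'v',P[:,1].min().round(),end=' | ')
    print()
w=load('w7'); f=w['frame']
for c,nm,o in((s,'scene',(160,262)),(d,'side',(295,175))):
    g=cv2.resize(c['frame'][o[1]:o[1]+75,o[0]:o[0]+100],None,fx=4,fy=4,interpolation=cv2.INTER_CUBIC).max(2)
    for v in (50,70,80,90): 
        x=np.where(g[v]<45)[0]; print(nm,v,(x.min(),x.max()) if len(x) else None)
E
```

```text
65 u 112.0 178.0 v 33.0 | 65 u 230.0 274.0 v 54.0 | 
71 u 112.0 179.0 v 31.0 | 71 u 232.0 272.0 v 53.0 | 
77 u 111.0 180.0 v 29.0 | 77 u 234.0 270.0 v 53.0 | 
81.5 u 111.0 180.0 v 28.0 | 81.5 u 235.0 268.0 v 53.0 | 
87 u 111.0 180.0 v 27.0 | 87 u 238.0 266.0 v 53.0 | 
93 u 111.0 179.0 v 25.0 | 93 u 240.0 264.0 v 53.0 | 
scene 50 (np.int64(108), np.int64(174))
scene 70 (np.int64(110), np.int64(176))
scene 80 (np.int64(118), np.int64(175))
scene 90 (np.int64(124), np.int64(176))
side 50 (np.int64(8), np.int64(399))
side 70 (np.int64(8), np.int64(399))
side 80 (np.int64(238), np.int64(399))
side 90 (np.int64(6), np.int64(399))
```

Call:
drive_tool([
  {"hand":0.55,"offset":[-0.2,-1.4,1.4],"angular":[0,0,0]},
  {"hand":0.55,"offset":[-0.5,-3.5,3.5],"angular":[0,0,0]},
  {"hand":0.55,"offset":[-1,-6.5,8],"angular":[0,0,0]},
  {"hand":0.55,"offset":[-1.5,-7.5,14],"angular":[-6,0,-1]},
  {"hand":0.55,"offset":[-3,-6,20],"angular":[-15,2,-3]},
  {"hand":0.55,"offset":[-5,-4,22],"angular":[-24,3.5,-4.5]},
  {"hand":0.55,"offset":[-7,0,22],"angular":[-33,5,-6]},
  {"hand":0.55,"offset":[-7.5,3,22],"angular":[-40,6,-7]},
])

```text
time: 12.78
tool_pos: [0.4955, -0.2715, 0.2478]
tcp_rot: [-2.469, -1.898, -0.169]
wrist_force: [-0.2, 0.4, 0.3]
width: 0.549
```

```bash
python3 - <<'E'
from g import *
need(0,89,110,-19,0); where(); print(bot.read_state()['q'].round(2))
E
```

```text
d cm [ 0.05  3.85 -9.78] deg [-4.7  4.3 -4.1] F [-0.2  0.4  0.3] w 0.549 t 12.775
nest mm [np.float64(-38.1), np.float64(83.8), np.float64(207.8)]
[-0.61  0.03  1.84  0.12  1.26 -0.39]
```

Call:
drive_tool([
  {"hand":0.55,"offset":[0,0,0],"angular":[-4.7,4.3,3]},
  {"hand":0.55,"offset":[0,-1,0],"angular":[-4.7,4.3,6]},
  {"hand":0.55,"offset":[0,-1,0],"angular":[-4.7,4.3,6]},
])

```text
time: 13.15
tool_pos: [0.4965, -0.282, 0.2459]
tcp_rot: [-2.376, -2.032, 0.002]
wrist_force: [0.1, 0.7, -0.2]
width: 0.55
```

```bash
python3 - <<'E'
from g import *
c=snap('wrist','w10'); K=N+.089*yj; K[2]=.1
p=proj(c,K,True); print(p)
x,y=p.astype(int); g=c['frame'].max(2)[max(0,y-45):y+45,x-45:x+45]
for r in g[::3,::3]: print(' '.join(f'{v:3d}' for v in r))
E
```

```text
[315.01908831 163.86753371]
 87  88  88  88  88  87  87 209 204 204 206 203 204 202 203 203 203 203 204 204 203 202 203 204 204 206 128 136 136 136
 88  88  88  86  88  88  86 207 199 199 198 198 199 199 202 203 167 170 198 203 204 172 171 203 160 134 135 134 133 136
 87  87  87  88  89  89  88 209 202 201 204 198 128 130 134 135 135 134 131 133 133 135 133 133 133 133 133 134 132 133
 86  88  88  89  89  89  88 206 178 181 106 109 126 110 110 111 110 125 111 110 126 128 135 134 135 135 136 137 138 137
 89  88  89  88  89  87  90 192 117  87  93  95  95  92  91  90  92  92  94  89  83  85  83  86 132 135 136 135 137 133
 89  89  88  87  89  89  89 143 137 133 137 137 138 148 152 156 157 156 112 103 104 103  90 102  97 108 109 110 111 126
 88  89  89  88  89  87  88 161  87  86 135 133 133 136  82  77  93  97 103 102 103 101  72  75  88  74  73  73  71  73
 89  88  86  87  87  88  88 122 133 136 133 135  79  83  49  46  46  43  41  86 103 103 105 104  87  73  70  74  75  72
 87  89  88  89  88  88  88 121 133 134 136  87  42  51  49  57  56  51  51  45  73 104 103 101  89  74  72  72 
[... 1827 characters left out ...]
  95  93  82 199 180  99  94 149  91  62  50 150 197 199 199 198 199 198 200 199 200 200 200 199 200
 94  95  94  95  96  96  94  78 197 195  91  87 195 194 198 198 196 195 195 195 195 195 198 197 198 197 198 198 198 198
 93  93  94  96  96  96  95  80 196 196 196 198 195 196 196 196 196 195 196 196 196 194 195 194 194 196 193 193 195 195
 94  95  95  94  96  94  95  88 211 208 207 195 196 193 192 191 192 192 191 192 191 189 189 190 191 192 190 190 192 192
 94  94  95  95  96  95  95  95  92  93  93  93  95  94  95  94  95  96  96  95  96  95  95  96  95  97  96  94  97  85
 95  96  94  97  95  96  96  95  95  95  96  96  94  93  97  95  96  96  96  96  96  95  96  96  95  96  97  97  87  87
```

```bash
python3 - <<'E'
from g import *
c=load('w10'); f=c['frame'].max(2).astype(int)
# top face = 50..58, right edge where it drops to <=49; per-row edges
A=[]
for r in range(146,184,2):
    row=f[r]; xs=[x for x in range(300,330) if 51<=row[x]<=58]; A.append((r,min(xs),max(xs)))
print(A)
a,b=(270+3*16.3,118+3*7.5),(270+3*13.4,118+3*23)
P,Q=atz(c,*a,.102,True),atz(c,*b,.102,True); d=P-Q
print(P,Q,(P+Q)/2,np.hypot(*d[:2]),np.degrees(np.arctan2(d[1],d[0])))
need(0,89,38,-19,0)
E
```

```text
[(146, 304, 323), (148, 304, 322), (150, 305, 323), (152, 300, 323), (154, 302, 322), (156, 300, 321), (158, 310, 321), (160, 306, 320), (162, 300, 320), (164, 304, 319), (166, 304, 318), (168, 302, 319), (170, 308, 317), (172, 300, 317), (174, 300, 317), (176, 303, 314), (178, 308, 328), (180, 307, 316), (182, 306, 315)]
[ 0.50193208 -0.21519054  0.102     ] [ 0.48940687 -0.25037599  0.102     ] [ 0.49566947 -0.23278327  0.102     ] 0.03734830837201232 70.40544035296958
d cm [ -0.03   4.9  -16.74] deg [ -0.7  -0.6 -10. ] F [ 0.3 -1.3 -1.1] w 0.548 t 13.2
```

Call:
drive_tool([
  {"hand":0.45,"offset":[0,2.5,-2],"angular":[-0.7,-0.6,-5]},
  {"hand":0.45,"offset":[0,4.9,-5],"angular":[-0.7,-0.6,-10.5]},
  {"hand":0.45,"offset":[0,4.9,-9],"angular":[-0.7,-0.6,-10.5]},
  {"hand":0.45,"offset":[0,4.9,-13],"angular":[-0.7,-0.6,-10.5]},
  {"hand":0.45,"offset":[0,4.9,-15.5],"angular":[-0.7,-0.6,-10.5]},
  {"hand":0.45,"offset":[0,4.9,-16.6],"angular":[-0.7,-0.6,-10.5]},
  {"hand":0.45,"offset":[0,4.9,-16.6],"angular":[-0.7,-0.6,-10.5]},
])

```text
time: 14.08
tool_pos: [0.4958, -0.2328, 0.078]
tcp_rot: [-2.563, -1.813, 0.001]
wrist_force: [0.7, -0.1, 0.2]
width: 0.452
```

```bash
python3 - <<'E'
from g import *
need(0,89,38,-19.5,0); where(); print(bot.read_state()['q'].round(2))
E
```

```text
d cm [ 0.02 -0.02 -0.  ] deg [-0.1 -0.1 -0.1] F [ 0.7 -0.1  0.2] w 0.452 t 14.075
nest mm [np.float64(0.2), np.float64(89.2), np.float64(38.0)]
[-0.48  0.17  2.02  0.    0.95 -0.15]
```

Call:
drive_tool([
  {"hand":0.05,"offset":[0,0,0],"angular":[0,0,0]},
  {"hand":0.0,"offset":[0,0,0],"angular":[0,0,0]},
  {"hand":0.0,"offset":[0,0,0],"angular":[0,0,0]},
  {"hand":0.0,"offset":[0,0,0],"angular":[0,0,0]},
], force=50)

```text
time: 14.58
tool_pos: [0.4959, -0.2328, 0.0801]
tcp_rot: [-2.563, -1.816, 0.001]
wrist_force: [-4.6, 0.8, 5.1]
width: 0.14
```

Call:
drive_tool([
  {"hand":0.0,"offset":[0,0,0],"angular":[0,0,-8]},
  {"hand":0.0,"offset":[0,0,0],"angular":[0,0,-16]},
  {"hand":0.0,"offset":[0,0,0],"angular":[0,0,-24]},
  {"hand":0.0,"offset":[0,0,0],"angular":[0,0,-32]},
  {"hand":0.0,"offset":[0,0,0],"angular":[0,0,-40]},
  {"hand":0.0,"offset":[0,0,0],"angular":[0,0,-45]},
  {"hand":0.0,"offset":[0,0,0],"angular":[0,0,-45]},
])

```text
time: 15.45
tool_pos: [0.4968, -0.2336, 0.0801]
tcp_rot: [3.062, 0.699, 0.002]
wrist_force: [-3.5, -2.8, 5.7]
width: 0.142
```

Call:
drive_tool([
  {"hand":0.0,"offset":[0,0,0],"angular":[0,0,-8]},
  {"hand":0.0,"offset":[0,0,0],"angular":[0,0,-16]},
  {"hand":0.0,"offset":[0,0,0],"angular":[0,0,-23]},
  {"hand":0.0,"offset":[0,0,0],"angular":[0,0,-30]},
  {"hand":0.0,"offset":[0,0,0],"angular":[0,0,-36]},
  {"hand":0.0,"offset":[0,0,0],"angular":[0,0,-40]},
  {"hand":0.0,"offset":[0,0,0],"angular":[0,0,-40]},
])

```text
time: 16.32
tool_pos: [0.4976, -0.2344, 0.0804]
tcp_rot: [3.115, -0.377, 0.006]
wrist_force: [-1.8, -3.5, 5.7]
width: 0.143
```

```bash
python3 - <<'E'
from g import *
need(0,89,38,-104.5,0); where(); s=bot.read_state(); print(s['q'].round(2),s['torque'].round(2))
E
```

```text
d cm [-0.16  0.14 -0.24] deg [ 0.3  0.2 -0.7] F [-1.8 -3.5  5.7] w 0.143 t 16.325
nest mm [np.float64(-1.1), np.float64(87.2), np.float64(40.4)]
[-0.48  0.17  2.02 -0.    0.95  1.33] [-0.48  0.23  2.56]
```

Call:
drive_tool([
  {"hand":0.4,"offset":[0,0,0],"angular":[0,0,0]},
  {"hand":0.4,"offset":[0,0,0],"angular":[0,0,0]},
  {"hand":0.4,"offset":[0,0,0],"angular":[0,0,0]},
  {"hand":0.4,"offset":[0,0,2],"angular":[0,0,0]},
  {"hand":0.4,"offset":[0,0,6],"angular":[0,0,0]},
  {"hand":0.4,"offset":[0,0,12],"angular":[0,0,0]},
  {"hand":0.4,"offset":[0,0,17],"angular":[0,0,0]},
  {"hand":0.4,"offset":[0,0,17],"angular":[0,0,9]},
])

```text
time: 17.32
tool_pos: [0.4992, -0.234, 0.2544]
tcp_rot: [3.135, -0.141, 0.016]
wrist_force: [0.4, -0.3, -0.3]
width: 0.401
```

Call:
drive_tool([
  {"hand":0.4,"offset":[1,0,0],"angular":[0,0,10]},
  {"hand":0.4,"offset":[2,-1,1],"angular":[0,0,20]},
  {"hand":0.4,"offset":[3,-2,2],"angular":[0,0,30]},
  {"hand":0.4,"offset":[4,-4,3],"angular":[0,0,40]},
  {"hand":0.4,"offset":[5,-6,4],"angular":[0,0,50]},
  {"hand":0.4,"offset":[6,-8,5],"angular":[0,0,60]},
  {"hand":0.4,"offset":[6,-10,5],"angular":[0,0,70]},
  {"hand":0.4,"offset":[6,-11,5],"angular":[0,0,77]},
])

```text
time: 18.32
tool_pos: [0.5562, -0.3434, 0.2978]
tcp_rot: [-2.542, -1.842, 0.0]
wrist_force: [0.1, 0.1, 0.5]
width: 0.4
```

Call:
drive_tool([
  {"hand":0.4,"offset":[0,0,0],"angular":[0,0,0]},
  {"hand":0.4,"offset":[0,0,0],"angular":[0,0,0]},
])

```text
time: 18.58
tool_pos: [0.5561, -0.3421, 0.2979]
tcp_rot: [-2.547, -1.835, -0.0]
wrist_force: [0.1, 0.5, 0.3]
width: 0.395
```

```bash
python3 - <<'E'
from g import *
c=snap('wrist','w11'); d=snap('side','side11'); e=snap('scene','scene11'); print(bot.read_state()['tool_pos'])
p=proj(c,[.55,-.24,.05],True).astype(int); print(p)
x0,y0=max(0,p[0]-110),max(0,min(480-200,p[1]-100)); print(x0,y0)
a=cv2.resize(c['frame'][y0:y0+200,x0:x0+220],None,fx=2.5,fy=2.5,interpolation=cv2.INTER_CUBIC)
b=cv2.resize(d['frame'][240:327,255:350][:83,:83],(250,250),interpolation=cv2.INTER_CUBIC)
b2=cv2.resize(e['frame'][190:273,320:403],(250,250),interpolation=cv2.INTER_CUBIC)
cv2.imwrite('pics/m12.png',np.hstack([a,np.vstack([b,b2])]))
T=N+(-70*xj+0*yj)/1e3+[0,0,.0025]
print({k:((proj(c,v,True)-[x0,y0])*2.5).round(1).tolist() for k,v in sinkpts(T,np.radians(81.5)).items()})
E
```

```text
[ 0.55622197 -0.34202767  0.29831181]
[287 106]
177 6
{'te1': [356.4, 405.5], 'te2': [416.2, 395.3], 'nb1': [305.4, 343.4], 'nb2': [443.2, 319.8], 'nt1': [302.5, 346.6], 'nt2': [446.7, 322.0], 'ft1': [267.2, 157.9], 'ft2': [413.7, 132.1]}
```

View pics/m12.png

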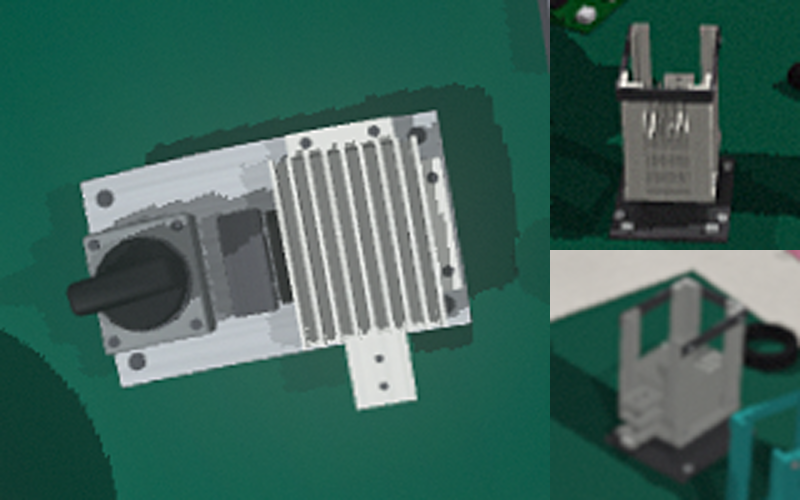

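```bash
python3 - <<'E'
from g import *
c=load('w11'); g=cv2.cvtColor(c['frame'],cv2.COLOR_BGR2GRAY).astype(float)
def prof(y,z,xs):
    v=[]
    for x in xs:
        p=proj(c,N+(x*xj+y*yj)/1e3+[0,0,z],True).astype(np.float32); v.append(cv2.getRectSubPix(g.astype(np.float32),(1,1),(float(p[0]),float(p[1])))[0,0])
    return np.array(v)
xs=np.arange(-84,-30,.25)
for y,z in((0,.005),(6,.005),(-6,.005),(45,0),(60,0),(75,0),(36,0),(-32,0)):
    v=prof(y,z,xs); d=np.diff(v); i=np.argmax(d); print(y,'edge x',xs[i],'step',d[i].round())
xs=np.arange(25,60,1.)
for y in(-17,-10,-3,3,10,17): print(y,prof(y,.005,xs).round().astype(int).tolist())
E
```

```text
0 edge x -49.25 step 23.0
6 edge x -71.5 step 16.0
-6 edge x -71.25 step 17.0
45 edge x -42.75 step 16.0
60 edge x -42.75 step 19.0
75 edge x -42.25 step 17.0
36 edge x -42.75 step 18.0
-32 edge x -43.0 step 24.0
-17 [118, 121, 127, 129, 130, 126, 124, 119, 126, 130, 131, 129, 123, 122, 111, 107, 134, 161, 198, 214, 190, 182, 207, 224, 227, 202, 126, 53, 60, 62, 61, 60, 60, 60, 60]
-10 [122, 120, 120, 120, 122, 123, 122, 119, 120, 120, 122, 123, 123, 120, 104, 95, 145, 219, 224, 224, 224, 224, 223, 223, 222, 191, 104, 56, 60, 61, 61, 60, 60, 65, 75]
-3 [124, 123, 122, 121, 122, 123, 123, 123, 122, 121, 122, 123, 122, 118, 106, 98, 142, 148, 217, 224, 222, 222, 222, 222, 225, 210, 97, 57, 60, 62, 61, 61, 63, 70, 79]
3 [124, 122, 121, 121, 122, 124, 124, 122, 122, 121, 122, 124, 125, 120, 108, 103, 141, 136, 148, 208, 224, 222, 222, 223, 226, 217, 117, 59, 61, 61, 61, 61, 61, 62, 69]
10 [124, 128, 126, 121, 120, 119, 129, 130, 125, 119, 119, 123, 129, 128, 114, 102, 133, 173, 212, 225, 223, 223, 222, 223, 225, 235, 79, 55, 61, 62, 61, 61, 63, 76, 78]
17 [122, 141, 146, 143, 138, 125, 125, 138, 142, 139, 136, 125, 121, 138, 128, 135, 148, 150, 171, 201, 180, 159, 185, 217, 227, 208, 106, 55, 61, 61, 63, 62, 60, 63, 74]
```

```bash
python3 - <<'E'
from g import *
c=load('w11'); g=c['frame'].max(2)
K=N+.089*yj
print(proj(c,K+[0,0,.062],True))
# predicted top-face outlines for a few bar angles
for a in(-4,-10,-16):
    t=np.radians(a); e=np.array([np.cos(t),np.sin(t),0]); n=np.array([-e[1],e[0],0])
    print(a,[proj(c,K+e*i*.021+n*j*.0065+[0,0,.062],True).round(1).tolist() for i,j in((-1,-1),(-1,1),(1,1),(1,-1))])
print('cols 200..256 step2')
for r in range(104,138,2): print(r,' '.join(f'{v:3d}' for v in g[r,200:258:2]))
E
```

```text
[224.27228388 119.21115384]
-4 [[205.6, 132.6], [201.9, 119.5], [243.6, 105.8], [247.4, 119.2]]
-10 [[204.5, 130.5], [202.0, 117.1], [244.9, 107.9], [247.2, 121.6]]
-16 [[203.5, 128.4], [202.4, 114.7], [245.9, 110.1], [246.8, 124.1]]
cols 200..256 step2
104  87  88  87  87  88 107 109  95  72 131 131 109  47  53  51  46  46  45  47  47  49  45  62  83 102 101 103  88  76
106  88  88  86  87  90  85 152 124 133 134  91  48  50  51  45  46  46  46  48  49  48  49  46  58  79 103 103 101  79
108  86  87  88  88  87  88 148 131 134 102  49  52  49  44  46  45  47  44  45  49  44  46  46  44  54  76 104 100  79
110  88  89  86  88  90  86 148 132 130  44  48  50  43  42  43  43  45  45  47  50  53  51  47  43  45  58  93 101  77
112  87  88  88  87  88  89 110 136  70  49  40  41  44  43  43  45  49  51  55  55  55  53  47  46  47  52  79 102  81
114  90  87  87  89  88  89 111 139  44  48  42  40  44  47  49  52  53  53  52  53  56  56  50  45  46  43  63 103  91
116  88  90  88  88  88  90  93  88  38  44  46  50  51  52  52  53  54  53  53  56  55  56  53  47  47  47  61  99  94
118  9
[... 493 characters left out ...]
  58  57  58  61  61  61  55  52  44  43  40  42  48  53  56  54  56  55  57  57  48  65  82 154 157
128  89  89  83  53  62  65  60  55  50  46  41  39  44  53  54  53  55  55  53  53  54  56  56  55  43  97 154 152 151
130  88  88  89  54  53  47  41  39  53  52  50  54  55  56  53  54  55  55  55  56  55  56  55  44  72 111 149 150 151
132  90  89  89  88  72  75  90  91 134 124  62  52  56  55  56  56  55  55  54  56  55  55  45  80  94 151 147 149 147
134  88  90  90  87  89  89  90  89  95 137 129  59  53  54  56  57  56  56  52  54  54  44  81 125 150 149 145  97 100
136  90  90  90  90  88  89  87  89  89 156 145 128  99  59  53  56  54  55  50  55  78 113 145 150 149 147 139 100  98
```

Call:
drive_tool([
  {"hand":0.4,"offset":[0,6,0],"angular":[0,0,4]},
  {"hand":0.4,"offset":[0,12,0],"angular":[0,0,8]},
  {"hand":0.4,"offset":[0,18,0],"angular":[0,0,12]},
  {"hand":0.4,"offset":[0,24,0],"angular":[0,0,16]},
  {"hand":0.4,"offset":[0,30,0],"angular":[0,0,18]},
  {"hand":0.4,"offset":[0,36,0],"angular":[0,0,18]},
  {"hand":0.4,"offset":[0,42,0],"angular":[0,0,18]},
  {"hand":0.4,"offset":[0,42,0],"angular":[0,0,18]},
])

```text
time: 19.73
tool_pos: [0.5555, 0.0818, 0.2985]
tcp_rot: [-2.221, -2.22, -0.001]
wrist_force: [-0.3, -0.5, -0.7]
width: 0.398
```

Call:
drive_tool([
  {"hand":0.4,"offset":[0,0,0],"angular":[0,0,0]},
  {"hand":0.4,"offset":[0,0,0],"angular":[0,0,0]},
])

```text
time: 19.98
tool_pos: [0.5562, 0.0762, 0.2983]
tcp_rot: [-2.23, -2.212, 0.001]
wrist_force: [-0.2, -0.2, -0.7]
width: 0.401
```

```bash
python3 - <<'E'
from g import *
c=snap('wrist','w13'); g=cv2.cvtColor(c['frame'],cv2.COLOR_BGR2GRAY).astype(np.float32)
t=np.radians(102.7); u=np.array([np.cos(t),np.sin(t),0]); v=np.array([-u[1],u[0],0]); T=np.array([.5695,.1925,0])
def prof(z,line):
    o=[]
    for x,y in line:
        p=proj(c,T+(x*u+y*v)/1e3+[0,0,z],True); o.append(cv2.getRectSubPix(g,(1,1),(float(p[0]),float(p[1])))[0,0])
    return np.round(o).astype(int).tolist()
Y=np.arange(-20,21,1)
for x in(5,12,20): print('across x',x,'z.081',prof(.081,[(x,y) for y in Y]))
for y in(-8,0,8): print('along y',y,prof(.081,[(x,y) for x in range(-16,12)]))
for z in(.081,.099): print('z',z,[proj(c,T+(x*u+y*v)/1e3+[0,0,z],True).round(1).tolist() for x,y in((0,13),(0,-13),(30,13),(30,-13))])
E
```

```text
across x 5 z.081 [57, 56, 55, 56, 57, 56, 67, 116, 151, 146, 145, 148, 150, 149, 149, 149, 147, 147, 130, 94, 87, 115, 142, 149, 148, 151, 151, 151, 148, 147, 147, 149, 148, 136, 109, 50, 50, 51, 51, 52, 50]
across x 12 z.081 [64, 65, 63, 63, 65, 61, 61, 133, 147, 146, 145, 149, 150, 151, 150, 149, 147, 145, 145, 147, 148, 148, 147, 148, 150, 151, 151, 150, 148, 147, 148, 149, 151, 134, 97, 61, 56, 55, 57, 58, 57]
across x 20 z.081 [62, 62, 67, 66, 61, 62, 70, 131, 150, 147, 145, 149, 152, 151, 151, 150, 148, 147, 147, 129, 114, 123, 141, 150, 150, 150, 150, 150, 148, 147, 147, 149, 152, 131, 100, 64, 60, 60, 62, 62, 62]
along y -8 [53, 54, 55, 55, 56, 55, 56, 56, 56, 55, 52, 90, 126, 142, 135, 140, 152, 151, 151, 150, 150, 150, 150, 151, 151, 151, 151, 150]
along y 0 [54, 55, 54, 55, 56, 57, 54, 73, 120, 145, 146, 136, 135, 145, 133, 144, 148, 149, 149, 149, 142, 87, 63, 65, 116, 146, 149, 149]
along y 8 [53, 54, 54, 55, 55, 56, 54, 58, 95, 119, 110, 117, 135, 140, 135, 142, 149, 149, 148, 147, 148, 148, 148, 148, 148, 149, 148, 148]
z 0.081 [[323.1, 86.2], [349.8, 80.4], [315.9, 56.6], [342.6, 50.8]]
z 0.099 [[323.0, 84.6], [351.1, 78.6], [315.4, 53.5], [343.6, 47.5]]
```

```bash
python3 -c "
from h import *
print(bot.finish_job())"
```

```text
the job is handed in; nothing more can be done
None
```

I pulled the bottom heat sink out by its tongue, laid it fins up in the jig and pushed it home with about 11 N. I then turned the knob clockwise to its stop and handed the job in at about 20 s of the 61 s allowed.

- **Sink in the jig:** it lies flat. The tongue end measured about 28.7 mm beyond the plate edge, against 28 mm nominal, so it sits about 0.7 mm from home. The last picture shows it against the fence, with the jaw on it.
- **Knob:** the grip turned 84° and the torque spiked to about 2.6 Nm, which I take as the stop. The checks disagree here: the bar itself moved only about 75° in the pictures (70° to about -4.5°). The final angle is where the stop should be if the bar lines up with the jig at zero. I therefore concluded that the knob started about 0.19 rad in and that the pads slipped at the stop. I have no direct reading of the joint.
- **Other three sinks:** all three are still in the magazine and square. The top tongue's apparent width (26.5 mm, read at the dropped height) fits it having dropped one place, though this check of height is coarse.
- **Bystanders:** I saw no contact with any of them during the job, but I did not measure their positions afterwards.

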